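# Shut and seal the slide cabinet

## Task

The sloping, rubber-sealed door of the slide cabinet has been left ajar. Swing it down onto its seal, then turn the T-handle clockwise a quarter turn to its stop so that the latch draws the door tight, and let go. Leave the jar, oil bottle, slide box and pen cup standing where they are.

Things in the scene. Friction and masses are not known exactly. Their poses are not given: they have to be found in the camera images.
- cabinet: Slide dry-storage cabinet, pale green-grey steel, 280 mm deep (its x), 300 wide (y), 205 high, fixed to the desk. Origin: centre of its underside, on the desk; -x is its front, z up. From the 100 mm high front wall the door frame slopes up and back at 26 deg to a 64 mm deep flat top with a round hygrometer 12 mm high.
- hinge (a point): Midpoint of the door's hinge axis, level along the cabinet's y at the top of the slope: 72 mm behind the cabinet's origin, 213 mm above the desk. Axes turn with the door: -x down along the door, y along the hinge, z out of its face. White door with clear window, 288 mm wide, 14 thick (outer face 7 mm outside the axis), reaching 238 mm from the axis.
- handle (a point): Middle of the black T-bar, on the latch shaft. Bar 90 mm long, 14 wide, 16 deep (along the shaft), middle 36 mm out from the door's face; stem below it 14 mm thick, with a 26 mm collar within 11 mm of the face. At (-185, 0, 43) mm in the hinge point's axes. Axes: z out of the door along the shaft, y along the bar (red mark at its -y end).
- door (a joint): Door angle, rad: 0 = hard down on the steel frame, grows as the lower edge lifts (about the hinge point's +y). A friction hinge keeps it where left; about 2 N at the handle moves it down, 13 N lifts it. It meets the rubber seal at about 0.026; from there the seal springs back, harder the further in (about 25 N when drawn tight). Latched tight it reads about 0.007.
- latch (a joint): T-handle angle, rad: 0 = open, bar across the door; grows clockwise facing the door (about the handle point's -z) to a stop at 1.571, bar along the slope. Free (0.06 N m) to about 0.5, where the pawl goes under the frame lip if the door is below about 0.03, else it strikes the lip. Then it draws the door in (up to 0.4 N m) until about 1.29; beyond that it stays.
- jar: Bystander: lidded clear glass staining jar, 54 mm wide, 95 high. Origin: centre of its underside, z up.
- oil: Bystander: amber immersion-oil bottle with black cap, 32 mm wide, 75 high. Origin: centre of its underside, z up.
- slide_box: Bystander: blue plastic slide box, 87 x 102 mm, 34 high. Origin: centre of its underside, z up.
- pen_cup: Bystander: black cup with pens, 80 mm wide, 95 high, pens up to 150 high. Origin: centre of its underside, z up.

How it is judged:
By the outcome, as a careful person would: the job done as asked, in the order asked, and still so for the second after the job is handed in, with the robot touching nothing.
It also fails if it takes over 38 s, if anything falls off the work surface, if the arm or the gripper's body presses on something with over 40 N, if the wrist force passes 120 N, or if a joint passes its speed limit or range.

## Robot

A 6-joint arm with a two-finger parallel gripper is mounted at the origin on the work surface. World frame = base frame: x ahead of the robot, y to its left, z up, the work surface at z = 0. Lengths are in m, angles in degrees, forces in N, time in s.
With the tool pointing down it reaches from about 0.325 to 0.85 m from the base axis. Payload 15.5 kg.
Tool frame: the origin (TCP) lies at the very end of the fingers, on their centre line; the grasp point (between the pads) lies arm.grip_depth behind it (arm.grip_depth is the distance from the TCP to the grasp point, in m); z points along the fingers, y is the direction in which the jaws open and shut (so a half turn about z gives the same grasp; the last joint's range is limited). The gripper opens to 91 mm and grips with 3 to 60 N. Pads are 32 mm wide; open, the fingers measure 118 mm over their backs; the gripper's body (76 mm by 178 mm) begins 60 mm behind the grasp point.
Start: joints at [59.845, 28.281, 77.091, -0, 74.628, -5.472], TCP at [0.261, 0.568, 0.214] pointing down, gripper open.
Joint ranges: [-166.48, 166.48], [-47.26, 123.95], [12.59, 153.08], [-70.14, 250.14], [6.76, 159.57], [-176.63, 176.63]. Speed limits (degrees/s): [108.29, 108.29, 147.25, 172.46, 172.46, 172.46].

## Interface

Orientations are given as a 3x3 rotation matrix whose columns are the frame's x, y, z axes.
In Python, from rig import arm gives the robot as it stands. Calls block until the motion is done:
- arm.move_to(position, orientation): joint-space move of the TCP to a pose.
- arm.move_l(position, orientation=None, feed=0.15): straight line of the TCP; orientation=None keeps the orientation; feed is the mean speed in m/s.
- arm.move_joints(angles): joint-space move.
- arm.grip(opening): finger opening in m; the grip force is fixed at half the most; returns when the fingers have stopped.
- arm.sleep(seconds).
- arm.solve_ik(position, orientation): joint angles nearest the present ones, or None.
- arm.snapshot(name): name is "side" or "top"; returns the picture (420x560x3 uint8, red, green, blue); there is no depth.
- arm.get_calibration(name): a dict with "intrinsics" (3x3 intrinsics, pixels), "k1" (the pictures are not rectified: a ray, as slopes to the right and down, at radius r is drawn at 1 + k1 r^2 times it, then the intrinsics apply), "cam_to_world" (4x4, takes a point from camera to world coordinates). Camera axes: x right, y down, z forward; pixel columns grow to the right and rows downward; lengths in m; the calibration is good to about 2 mm. A picture is of the moment at which its call begins. get_calibration takes no time and is no camera call.
A pose or a line that the arm cannot do raises arm.Unreachable and nothing moves.
- arm.sign_off(): hands the job in, once; it reports no verdict.
Readings, each from a call of its own:
- arm.current_t(): time.
- arm.current_joint_positions(): joint angles.
- arm.current_dq(): joint speeds.
- arm.current_tau(): joint torques, N m.
- arm.current_ee_pos(): TCP position.
- arm.current_tool_rot(): TCP orientation.
- arm.current_force(): force on the tool from outside, world axes, zero at the start.
- arm.current_torque(): the same for the moment, N m.
- arm.current_width(): finger opening in m.
Only numpy, scipy, OpenCV 4.12 (cv2) and the standard library are available. Lean on these libraries where they do the work, as an engineer would, in place of code of your own. Each camera call takes 0.05 s, during which the arm holds its last target. There are 200 camera calls.

## Working session

There is one attempt and no reset: what is moved stays moved. The work goes in short steps, each a Python script; the robot and the scene stay as the last script left them, time stands still between calls to the robot, and variables do not carry over. Pictures are saved under pics/ and viewed, about 8 in all and at most 12, crops included, and the job is handed in when it is done.

```bash
ls; mkdir -p pics
python3 - <<'E'
from rig import arm
import cv2,numpy as np
np.set_printoptions(precision=4,suppress=True)
for n in("side","top"):
    cv2.imwrite(f"pics/{n}0.png",arm.snapshot(n)[:,:,::-1]); c=arm.get_calibration(n); print(n,c)
print(arm.grip_depth,arm.current_t(),arm.current_width()); print(arm.current_tool_rot())
E
```

```text
pics
side {'intrinsics': array([[428.2225,   0.    , 284.6112],
       [  0.    , 428.2225, 214.087 ],
       [  0.    ,   0.    ,   1.    ]]), 'k1': -0.08497144532169919, 'cam_to_world': array([[ 0.4953, -0.4996,  0.7107, -0.1346],
       [-0.8687, -0.2755,  0.4117, -0.3739],
       [-0.0099, -0.8213, -0.5704,  0.7232],
       [ 0.    ,  0.    ,  0.    ,  1.    ]])}
top {'intrinsics': array([[410.2736,   0.    , 286.2538],
       [  0.    , 410.2736, 211.6817],
       [  0.    ,   0.    ,   1.    ]]), 'k1': -0.04607661336554345, 'cam_to_world': array([[ 0.0285, -0.9927,  0.117 ,  0.5046],
       [-0.9991, -0.032 , -0.028 ,  0.0612],
       [ 0.0316, -0.1161, -0.9927,  1.0321],
       [ 0.    ,  0.    ,  0.    ,  1.    ]])}
0.0188 0.1 0.09122265551450995
[[-0.9086  0.4176 -0.0005]
 [ 0.4176  0.9086 -0.0009]
 [ 0.0001 -0.001  -1.    ]]
```

View pics/side0.png

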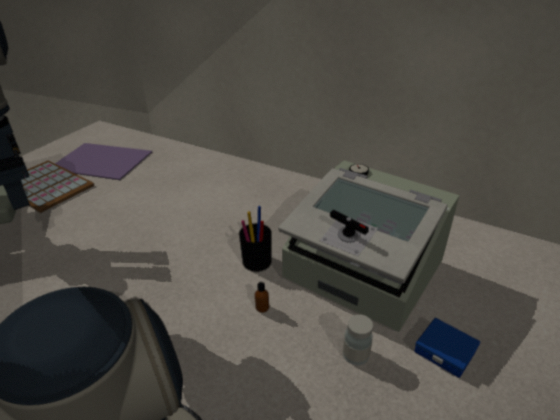

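View pics/top0.png

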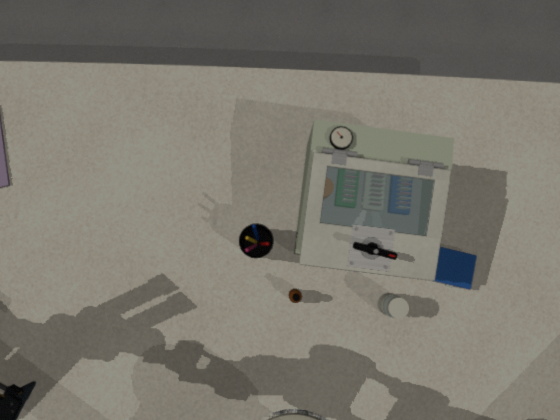

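The side view shows the door ajar (handle at about (350,222), red end at right). The top view shows the handle at about (375,251), cabinet rear corners at about (315,122) and (453,137), the jar at (394,305), the oil at (295,295) and the pen cup at (256,241). I'll zoom in for accurate pixels.

Run:
```python
import cv2,numpy as np
a=cv2.imread("pics/top0.png")[110:290,285:485]; b=cv2.imread("pics/side0.png")[150:330,270:470]
f=lambda i:cv2.convertScaleAbs(cv2.resize(i,None,fx=4,fy=4,interpolation=cv2.INTER_CUBIC)[:600],alpha=1.3)
a=cv2.resize(a,(660,594),interpolation=cv2.INTER_CUBIC);b=cv2.resize(b,(660,594),interpolation=cv2.INTER_CUBIC)
cv2.imwrite("pics/topc.png",cv2.convertScaleAbs(a,alpha=1.4));cv2.imwrite("pics/sidec.png",cv2.convertScaleAbs(b,alpha=1.6))
```

```text
(no output)
```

View pics/topc.png

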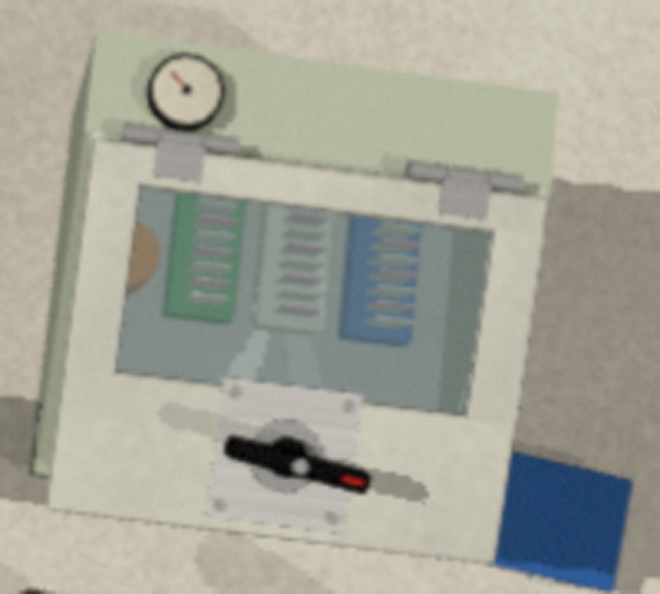

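View pics/sidec.png

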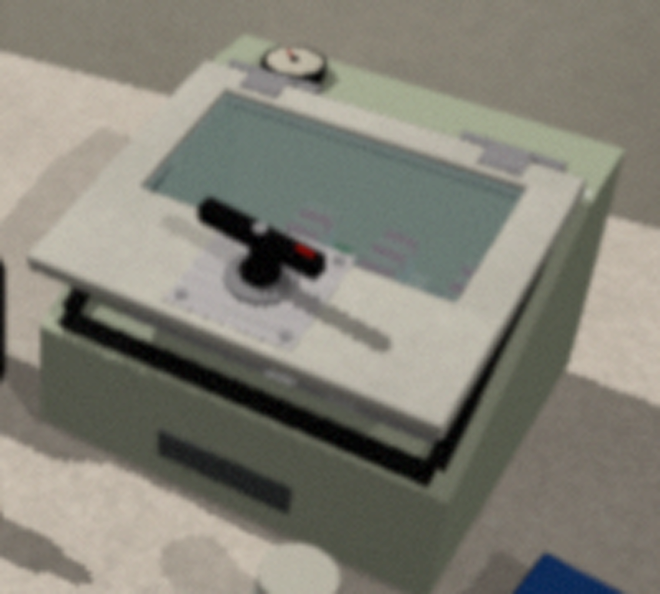

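The crops are clean. In the top crop the bar ends are at about (235,445) and (362,482) and the white shaft dot at (299,466). In the side crop the dot is at (259,228) and the door's lower corners at (32,262) and (437,432). Next I'll triangulate these.

```bash
cat > h.py <<'E'
import numpy as np,cv2
from rig import arm
np.set_printoptions(precision=4,suppress=True)
def ray(n,p):
    c=arm.get_calibration(n);T=c["cam_to_world"]
    q=cv2.undistortPoints(np.array([[p]],float),c["intrinsics"],np.array([c["k1"],0,0,0,0.]))[0,0]
    d=T[:3,:3]@[q[0],q[1],1];return T[:3,3],d/np.linalg.norm(d)
def plane(n,p,z):
    o,d=ray(n,p);return o+d*(z-o[2])/d[2]
def tri(pt,ps):
    (a,u),(b,v)=ray("top",pt),ray("side",ps)
    s=np.linalg.lstsq(np.c_[u,-v],b-a,rcond=None)[0]
    P,Q=a+u*s[0],b+v*s[1];return (P+Q)/2,np.linalg.norm(P-Q)
def proj(n,P):
    c=arm.get_calibration(n);T=np.linalg.inv(c["cam_to_world"])
    return cv2.projectPoints(np.array([P],float),cv2.Rodrigues(T[:3,:3])[0],T[:3,3],c["intrinsics"],np.array([c["k1"],0,0,0,0.]))[0][0,0]
E
python3 - <<'E'
from h import *
t=lambda x,y:(285+x/3.3,110+y/3.3); s=lambda x,y:(270+x/3.3,150+y/3.3)
R={}
for n,a,b in [("rearL",(97,33),(245,36)),("rearR",(556,93),(622,151)),("doorL",(50,507),(32,262)),("doorR",(496,565),(437,432)),("dot",(299,466),(259,228)),("barL",(230,443),(203,204)),("barR",(366,484),(322,266))]:
    P,e=tri(t(*a),s(*b));R[n]=P;print(n,P,"gap",e)
A=plane("top",t(97,33),.205);B=plane("top",t(556,93),.205);print("rear z205",A,B,np.linalg.norm(A-B))
for n in("rear","door","bar"):
    d=R[n+"L"]-R[n+"R"];print(n,np.linalg.norm(d),"yaw",np.degrees(np.arctan2(-d[0],d[1])))
for z,n,p in((.095,"jar",(400,312)),(.075,"oil",(295.5,296)),(.095,"pen",(256,241)),(.034,"box",(457,268))): print(n,plane("top",p,z))
E
```

```text
rearL [ 0.7974 -0.0152  0.2039] gap 0.0011692959404280769
rearR [ 0.7703 -0.3117  0.2036] gap 0.003014195121609039
doorL [0.4978 0.0049 0.1714] gap 0.0002857342229504547
doorR [ 0.4673 -0.2772  0.176 ] gap 0.0061902035908926924
dot [ 0.5262 -0.1384  0.2304] gap 0.0017633445251037812
barL [ 0.5384 -0.0969  0.2269] gap 0.0032463062992341947
barR [ 0.5171 -0.1818  0.2234] gap 7.353570591949286e-06
rear z205 [ 0.7973 -0.0156  0.205 ] [ 0.7705 -0.3126  0.205 ] 0.29822564116235123
rear 0.29774342295162926 yaw -5.232971823694477
door 0.28382424286469277 yaw -6.169441214962094
bar 0.08762275498334497 yaw -14.104729369656063
jar [ 0.3942 -0.23    0.095 ]
oil [0.4229 0.0074 0.075 ]
pen [0.5456 0.1017 0.095 ]
box [ 0.4961 -0.392   0.034 ]
```

```bash
cat >> h.py <<'E'
H=np.array([.7163,-.1576,.213]);YAW=np.radians(-5.6)
def pose(th,L,s,off=0.):
    """TCP pose gripping the bar at door angle th, latch L; s=+-1 jaw flip; off=stand-off along shaft"""
    e=np.array([np.cos(YAW),np.sin(YAW),0]);Y=np.array([-e[1],e[0],0]);k=np.array([0,0,1.])
    a=np.radians(26)-th
    X=np.cos(a)*e+np.sin(a)*k;Z=-np.sin(a)*e+np.cos(a)*k
    y=s*(np.cos(L)*X-np.sin(L)*Y);z=-Z
    return H-.185*X+(.043-arm.grip_depth+off)*Z,np.c_[np.cross(y,z),y,z],Z
E
python3 - <<'E'
from h import *
for s in(1,-1):
    for a in((.276,.15,s,.1),(.276,.15,s),(.02,.15,s),(.02,.8,s),(.007,1.571,s),(.007,1.571,s,.1)):
        p,R,_=pose(*a);print(a,p,arm.solve_ik(p,R))
E
```

```text
(0.276, 0.15, 1, 0.1) [ 0.5132 -0.1377  0.3025] [-23.5479  10.952   90.6668   3.353   68.7141 -10.3068]
(0.276, 0.15, 1) [ 0.5308 -0.1394  0.2041] [-22.9019  18.3157  97.1955   3.69    54.8103 -10.5792]
(0.02, 0.15, 1) [ 0.5391 -0.1402  0.1572] [-26.1367  19.2578 112.1855  19.3585  26.4117 -27.6467]
(0.02, 0.8, 1) [ 0.5391 -0.1402  0.1572] [-26.1367  19.2578 112.1855  19.3585  26.4117   9.5956]
(0.007, 1.571, 1) [ 0.5398 -0.1403  0.1549] [-26.3063  19.4968 112.8967  21.2157  24.9709  51.8008]
(0.007, 1.571, 1, 0.1) [ 0.4968 -0.1361  0.2451] [-28.7235   7.4689 110.6626  15.5944  39.1377  56.7349]
(0.276, 0.15, -1, 0.1) [ 0.5132 -0.1377  0.3025] [-23.5479  10.952   90.6668   3.353   68.7141 169.6932]
(0.276, 0.15, -1) [ 0.5308 -0.1394  0.2041] [-22.9019  18.3157  97.1955   3.69    54.8103 169.4208]
(0.02, 0.15, -1) [ 0.5391 -0.1402  0.1572] [-26.1367  19.2578 112.1855  19.3585  26.4117 152.3533]
(0.02, 0.8, -1) [ 0.5391 -0.1402  0.1572] [ -26.1367   19.2578  112.1855   19.3585   26.4117 -170.4044]
(0.007, 1.571, -1) [ 0.5398 -0.1403  0.1549] [ -26.3063   19.4968  112.8967   21.2157   24.9709 -128.1992]
(0.007, 1.571, -1, 0.1) [ 0.4968 -0.1361  0.2451] [ -28.7235    7.4689  110.6626   15.5944   39.1377 -123.2651]
```

All poses are reachable with s=+1. Next I'll move to the pre-grasp pose and check it.

Run:
```python
from h import *
arm.move_l([.261,.568,.30],feed=.25)
p,R,Z=pose(.276,.15,1,.1);arm.move_to(p,R)
p,R,Z=pose(.276,.15,1,.025);arm.move_l(p,R,feed=.15)
print(arm.current_t(),arm.current_ee_pos(),p,arm.current_force())
print("proj TCP",proj("side",p),proj("top",p))
im=arm.snapshot("side")[:,:,::-1][130:330,260:480]
cv2.imwrite("pics/pre.png",cv2.convertScaleAbs(cv2.resize(im,(660,600),interpolation=cv2.INTER_CUBIC),alpha=1.6))
```

```text
3.8833 [ 0.5267 -0.1389  0.2293] [ 0.5264 -0.139   0.2287] [ 1.1247 -0.3187  0.8056]
proj TCP [349.174  219.7154] [375.2732 251.3071]
```

View pics/pre.png

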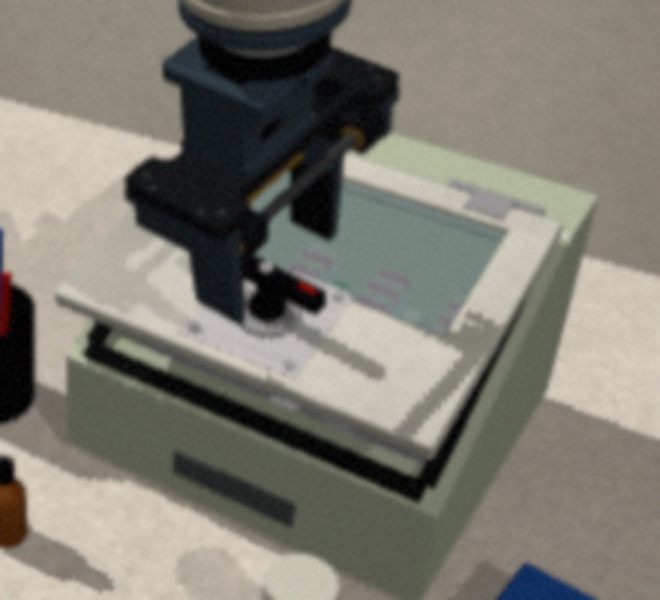

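The fingers straddle the bar (bar at about (290,285) in the crop, jaws either side), and the door is untouched. I'll descend, grip, then lower the door along its arc while watching the force.

Run:
```python
from h import *
p,R,Z=pose(.276,.15,1);arm.move_l(p,R,feed=.08)
print("down",arm.current_force(),arm.current_torque())
arm.grip(0.0);print("grip",arm.current_width(),arm.current_force(),arm.current_torque(),arm.current_ee_pos()-p,arm.current_t())
for th in np.r_[np.arange(.25,.06,-.03),.05,.04]:
    p,R,Z=pose(th,.15,1);arm.move_l(p,R,feed=.08)
    f=arm.current_force();print("%.3f"%th,f,"Fz %.1f"%(f@Z),arm.current_torque(),arm.current_ee_pos()-p)
    if np.linalg.norm(f)>35: break
print(arm.current_t())
```

```text
down [ 0.5559  0.0826 -0.0592] [-0.0199  0.2264  0.007 ]
grip 0.014359614594709493 [-2.007  -0.0572  0.0376] [ 0.0222  0.4696 -0.036 ] [-0.0002  0.0001 -0.0001] 5.55
0.250 [  3.9159  -0.2659 -11.6919] Fz -12.2 [-0.0172 -0.1779  0.0937] [-0.0003  0.0001 -0.0004]
0.220 [  3.2156  -0.2312 -12.0703] Fz -12.5 [0.0435 0.0843 0.073 ] [-0.0003  0.0001 -0.0002]
0.190 [  1.1205  -0.1995 -11.3676] Fz -11.3 [0.0114 0.336  0.0592] [-0.0002  0.0001 -0.0001]
0.160 [  1.3011   1.8792 -11.0938] Fz -10.9 [0.0766 0.5218 0.1278] [-0.0002  0.0001 -0.    ]
0.130 [  0.3839   0.92   -11.8957] Fz -11.4 [0.0097 0.6688 0.0422] [-0.0002  0.0001 -0.    ]
0.100 [  0.5264   0.6564 -11.8545] Fz -11.3 [0.058  0.8441 0.0336] [-0.0002  0.0001  0.    ]
0.070 [ -0.714   -0.4029 -11.7634] Fz -10.7 [0.0108 1.0115 0.0115] [-0.0002  0.0001  0.    ]
0.050 [ -1.2274  -0.164  -12.5725] Fz -11.1 [-0.0296  1.2591 -0.0297] [-0.0001  0.0001 -0.    ]
0.040 [-4.2505  0.3779 -8.962 ] Fz -6.5 [-0.0178  1.458  -0.0259] [-0.0001  0.0001  0.    ]
7.8
```

Run:
```python
from h import *
for th in np.arange(.034,-.03,-.004):
    p,R,Z=pose(th,.15,1);arm.move_l(p,R,feed=.05)
    f=arm.current_force();print("%.3f"%th,f,"Fz %.1f"%(f@Z),arm.current_torque())
    if np.linalg.norm(f)>35 or f@Z>9: break
print(arm.current_t(),arm.current_width())
im=arm.snapshot("side")[:,:,::-1][130:330,260:480]
cv2.imwrite("pics/down.png",cv2.convertScaleAbs(cv2.resize(im,(660,600),interpolation=cv2.INTER_CUBIC),alpha=1.6))
```

```text
0.034 [-5.0664  0.6342 -5.3547] Fz -2.8 [-0.0379  1.5794 -0.0416]
0.030 [-6.4566 -0.7408 -4.3594] Fz -1.4 [-0.0243  1.5946  0.013 ]
0.026 [-6.3013  0.4182 -2.817 ] Fz 0.1 [ 0.0202  1.7046 -0.0397]
0.022 [-8.7586  0.0945 -0.8925] Fz 2.8 [0.0295 1.7683 0.0306]
0.018 [-10.5627   0.6968   2.1656] Fz 6.4 [ 0.0487  1.8616 -0.0821]
0.014 [-11.8369   0.4978   5.6558] Fz 10.2 [-0.0274  1.9829 -0.0097]
9.3 0.013587596260781766
```

View pics/down.png

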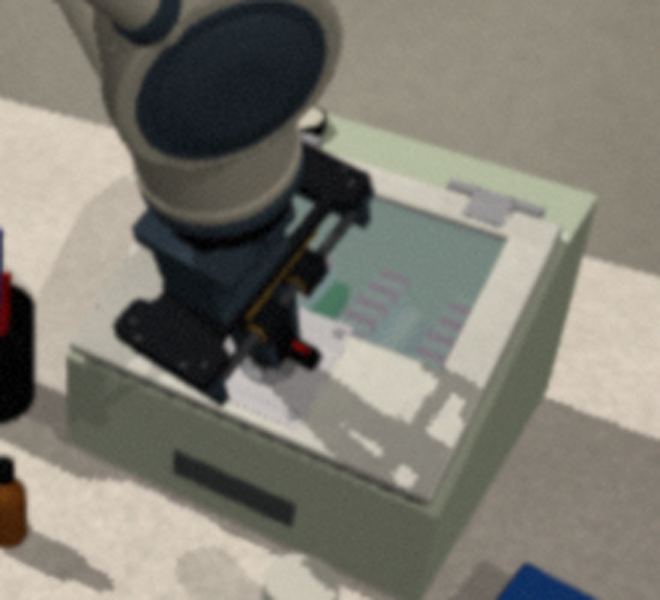

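The door edge is now flush with the cabinet all round, and the seal pushes back with about 10 N. Next I'll turn the latch.

Run:
```python
from h import *
for L in [.3,.45,.6,.75,.9,1.05,1.2,1.35,1.45,1.52,1.56,1.60,1.63]:
    p,R,Z=pose(np.interp(L,[.45,1.29],[.014,.007]),L,1);arm.move_l(p,R,feed=.05)
    f,m=arm.current_force(),arm.current_torque();print("%.2f"%L,f,"Fz %.1f Mz %.2f"%(f@Z,m@Z),"M",m,"%.2f"%arm.current_t())
    if np.linalg.norm(f)>50 or abs(m@Z)>(1.2 if L<1.4 else 1.0): print("stop");break
print(arm.current_width(),arm.current_joint_positions())
im=arm.snapshot("side")[:,:,::-1][130:330,260:480]
cv2.imwrite("pics/turn.png",cv2.convertScaleAbs(cv2.resize(im,(660,600),interpolation=cv2.INTER_CUBIC),alpha=1.6))
```

```text
0.30 [-13.8871   1.2633   6.7488] Fz 12.0 Mz -0.05 M [ 0.0074  2.1214 -0.1498] 9.65
0.45 [-14.1666   0.6605   7.4291] Fz 12.8 Mz 0.02 M [ 0.0546  2.2347 -0.0559] 9.95
0.60 [-17.1742   0.6663  10.452 ] Fz 16.8 Mz -0.03 M [ 0.1077  2.4351 -0.0981] 10.25
0.75 [-18.3471   2.1614  11.3795] Fz 18.2 Mz -0.01 M [ 0.1932  2.5177 -0.0402] 10.55
0.90 [-18.6072   2.7091  12.2796] Fz 19.2 Mz -0.02 M [0.3857 2.5655 0.0428] 10.85
1.05 [-19.0843   3.7914  14.1427] Fz 21.1 Mz -0.01 M [0.5108 2.5997 0.1133] 11.15
1.20 [-15.1692   4.0244   5.6639] Fz 11.8 Mz 0.49 M [0.3465 2.322  0.6016] 11.45
1.35 [-9.7318  4.2886 -1.2815] Fz 3.2 Mz 0.12 M [0.7629 1.9113 0.4128] 11.75
1.45 [-10.0665   5.8768  -1.9927] Fz 2.8 Mz -0.45 M [ 1.204   1.8766 -0.0163] 12.00
1.52 [-10.1492   7.3289  -1.4568] Fz 3.4 Mz 0.51 M [0.7839 1.985  0.8468] 12.25
1.56 [-9.7508  7.6198 -1.8825] Fz 2.8 Mz 0.31 M [1.0094 1.8485 0.7399] 12.50
1.60 [-9.2282  6.9695 -1.7368] Fz 2.7 Mz 0.95 M [0.9026 1.8537 1.3964] 12.75
1.63 [-8.6524  7.7831 -1.9025] Fz 2.3 Mz 1.13 M [0.7547 1.7769 1.5317] 13.00
stop
0.014848038189013868 [-26.2542  19.4653 112.9215  21.1546  25.1243  55.2024]
```

View pics/turn.png

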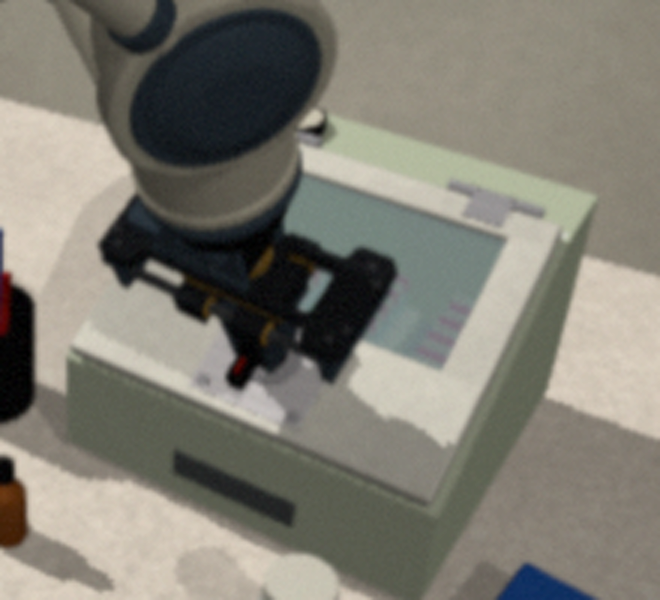

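The red end now points down the slope, and the moment rises beyond a commanded 1.57, as expected at the stop. I'll add a little overtravel to seat it, then unload, release, retreat and look.

Run:
```python
from h import *
for L in(1.67,1.70,1.60):
    p,R,Z=pose(.007,L,1);arm.move_l(p,R,feed=.05);m=arm.current_torque();print(L,"Mz %.2f"%(m@Z),arm.current_force())
    if L==1.67 and abs(m@Z)>1.7: continue
arm.grip(.08);print("rel",arm.current_width(),arm.current_force())
p,R,Z=pose(.007,1.6,1,.12);arm.move_l(p,R,feed=.12)
q=arm.current_joint_positions();q[0]+=70;arm.move_joints(q)
print(arm.current_t(),arm.current_force())
o=[]
for n,(y,x) in(("side",(150,270)),("top",(110,285))):
    im=arm.snapshot(n)[:,:,::-1];cv2.imwrite(f"pics/{n}1.png",im)
    o.append(cv2.resize(im[y:y+180,x:x+120 if 0 else x+200],(400,360),interpolation=cv2.INTER_CUBIC))
cv2.imwrite("pics/end.png",cv2.convertScaleAbs(np.hstack(o),alpha=1.5))
```

```text
1.67 Mz 1.20 [-7.2741  9.1995 -2.697 ]
1.7 Mz 1.22 [-6.1782  9.0502 -2.855 ]
1.6 Mz 0.58 [-3.8398 10.2788 -2.0444]
rel 0.08037698930679256 [0.8027 0.2191 0.5808]
18.0917 [ 0.4842 -0.4767  0.0018]
```

View pics/end.png

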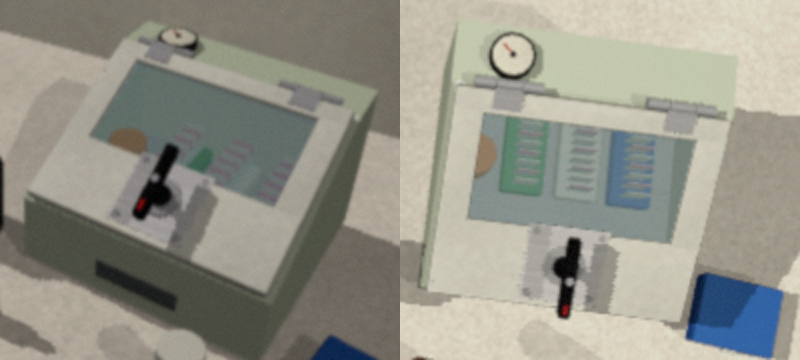

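The bar lies along the slope with its red end down, and the door is flush. I'll check the final bar angle, the door height and the bystanders numerically.

Run:
```python
from h import *
T=lambda x,y:(285+(x-400)/2,110+y/2);S=lambda x,y:(270+x/2,150+y/2)
a,e1=tri(T(574,241),S(172,149));b,e2=tri(T(564,315),S(140,213));d,e3=tri(T(569,282),S(154,179))
print("top",a,"red",b,"dot",d,e1,e2,e3)
for th,L in((.007,1.571),(.007,1.45),(.026,1.571)):
    p,R,Z=pose(th,L,1); t=p+Z*(arm.grip_depth+.008); bar=-R[:,0]  # bar dir
    print(th,L,"exp dot",t,"ends",t+.045*bar,t-.045*bar,[proj(n,t+s*.045*bar) for n in("top","side") for s in(1,-1)])
v=a-b
_,R0,Z=pose(.007,0,1);X=R0[:,1];Y=np.cross(Z,X);print("latch est",np.arctan2(v@X,v@Y))
for n in("top","side"):
    A,B=(cv2.imread(f"pics/{n}{i}.png") for i in(0,1))
    for k,lo,hi in(("blue",(80,20,0),(255,90,60)),("amber",(0,15,50),(30,60,140))):
        for I in(A,B):
            m=cv2.inRange(I,lo,hi);m[:225]=0;M=cv2.moments(m,True);print(n,k,M["m00"],M["m10"]/max(M["m00"],1),M["m01"]/max(M["m00"],1))
o=[cv2.imread(f"pics/{n}.png")[:, 180:520] for n in("side0","side1")];cv2.imwrite("pics/by.png",cv2.convertScaleAbs(np.hstack(o),alpha=1.5))
```

```text
top [ 0.5698 -0.1407  0.19  ] red [ 0.4934 -0.1388  0.1578] dot [ 0.5277 -0.1387  0.178 ] 0.0019893464809020342 0.00036738624368260506 0.0016105926203932837
0.007 1.571 exp dot [ 0.5283 -0.1392  0.1791] ends [ 0.4879 -0.1352  0.1596] [ 0.5687 -0.1431  0.1985] [array([365.4002, 270.0839]), array([373.7408, 231.0034]), array([337.4051, 256.7582]), array([357.7202, 221.7302])]
0.007 1.45 exp dot [ 0.5283 -0.1392  0.1791] ends [ 0.4877 -0.1406  0.1598] [ 0.5689 -0.1377  0.1984] [array([367.9455, 270.2621]), array([371.1074, 230.8149]), array([339.8367, 257.6196]), array([355.3366, 220.9963])]
0.026 1.571 exp dot [ 0.5277 -0.1391  0.1827] ends [ 0.487  -0.1351  0.164 ] [ 0.5685 -0.1431  0.2013] [array([365.8122, 270.5956]), array([374.063, 231.028]), array([337.3003, 255.3595]), array([357.7837, 220.6929])]
latch est 1.5026094203497773
top blue 211.0 450.98578199052133 279.3601895734597
top blue 910.0 456.45274725274726 271.7483516483517
top amber 129.0 289.3720930232558 272.74418604651163
top amber 146.0 246.28082191780823 295.63013698630135
side blue 140.0 445.72857142857146 356.40714285714284
side blue 926.0 452.9168466522678 348.36393088552916
side amber 114.0 257.0 266.43859649122805
side amber 103.0 255.3009708737864 264.1067961165049
```

View pics/by.png

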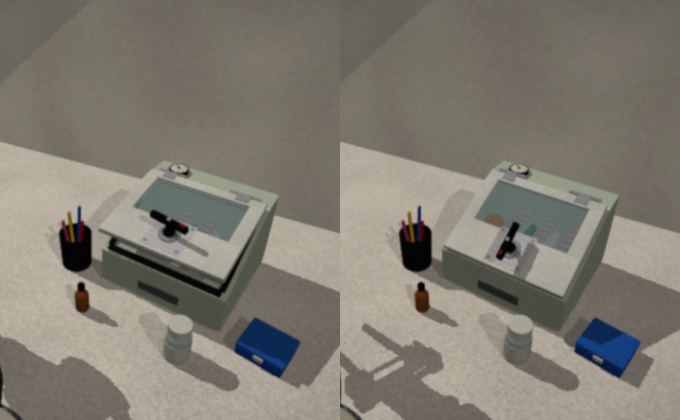

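Bystanders stand at the same pixels in both pictures. The hand-picked bar angle (1.50) is uncertain, so I'll measure it by mask.

Run:
```python
from h import *
for n,box in(("top",(222,280,355,385)),("side",(215,265,328,366))):
    I=cv2.imread(f"pics/{n}1.png");y0,y1,x0,x1=box;c=I[y0:y1,x0:x1].astype(int)
    m=((c[...,1]<38)).astype(np.uint8);k,l,s,_=cv2.connectedComponentsWithStats(m);i=1+np.argmax(s[1:,4])
    m=(l==i).astype(np.uint8); print(n,s[i]); 
    for r in range(m.shape[0]): 
        w=np.flatnonzero(m[r]); 
        if len(w): print(r+y0,w[0]+x0,w[-1]+x0,end=" | ")
    print()
    for th,L in((.007,1.571),(.007,1.5),(.007,1.45)):
        p,R,Z=pose(th,L,1);t=p+Z*(arm.grip_depth+.008);b=-R[:,0]
        print(L,"centreline",proj(n,t+.045*b),proj(n,t-.045*b))
```

```text
top [  7   8  13  39 261]
230 370 374 | 231 369 374 | 232 369 374 | 233 369 374 | 234 368 374 | 235 368 374 | 236 368 374 | 237 368 374 | 238 368 373 | 239 364 373 | 240 363 373 | 241 362 373 | 242 362 373 | 243 362 373 | 244 362 373 | 245 362 373 | 246 363 372 | 247 363 372 | 248 365 372 | 249 366 367 | 250 366 366 | 251 366 366 | 252 366 367 | 253 366 371 | 254 366 371 | 255 365 371 | 256 365 370 | 257 365 370 | 258 365 370 | 259 365 370 | 260 365 370 | 261 365 369 | 262 364 369 | 263 364 369 | 264 364 369 | 265 364 369 | 266 364 368 | 267 365 368 | 268 366 368 | 
1.571 centreline [365.4002 270.0839] [373.7408 231.0034]
1.5 centreline [366.889  270.2222] [372.2008 230.8567]
1.45 centreline [367.9455 270.2621] [371.1074 230.8149]
side [  9   7  22  38 330]
222 353 355 | 223 353 357 | 224 352 358 | 225 352 358 | 226 351 358 | 227 351 358 | 228 350 357 | 229 350 357 | 230 349 356 | 231 349 356 | 232 348 355 | 233 348 354 | 234 347 354 | 235 347 353 | 236 348 353 | 237 349 352 | 238 350 352 | 239 349 352 | 240 344 351 | 241 344 351 | 242 343 351 | 243 343 353 | 244 342 354 | 245 341 354 | 246 341 355 | 247 340 355 | 248 340 355 | 249 339 355 | 250 339 354 | 251 339 353 | 252 338 352 | 253 338 345 | 254 337 344 | 255 337 344 | 256 337 343 | 257 337 342 | 258 338 341 | 259 340 341 | 
1.571 centreline [337.4051 256.7582] [357.7202 221.7302]
1.5 centreline [338.8139 257.2963] [356.3352 221.2685]
1.45 centreline [339.8367 257.6196] [355.3366 220.9963]
```

Both views put the bar about 0.05 rad short of the stop, though a cabinet yaw error could also explain it. I'll check the yaw against the closed door's side edges in the same picture.

Run:
```python
from h import *
p,R0,Z=pose(.007,0,1);X=R0[:,1];Y=np.cross(Z,X)
I=cv2.cvtColor(cv2.imread("pics/top1.png"),cv2.COLOR_BGR2GRAY).astype(float);I=cv2.GaussianBlur(I,(3,3),0)
def hit(px,off):
    o,d=ray("top",px);c=H+off*Z;v=o+d*((c-o)@Z)/(d@Z)-H;return v@X,v@Y
# door/window side edges: max gradient per row, near predicted edge
for nm,y,off,xs in(("doorL",.144,.007,(-.22,-.06)),("doorR",-.144,.007,(-.22,-.06))):
    q=[]
    for x in np.linspace(*xs,30):
        u=proj("top",H+x*X+y*Y+off*Z);r=int(round(u[1]));c=int(round(u[0]))
        g=np.abs(I[r,c-5:c+8]-I[r,c-7:c+6]);k=np.argmax(g);q.append(hit((c-6+k,r),off))
    q=np.array(q);l=cv2.fitLine(q.astype(np.float32),cv2.DIST_HUBER,0,.01,.01).ravel();print(nm,"angle vs X",np.arctan(l[1]/l[0]),"y mean",q[:,1].mean(),q[:,1].std())
# bar top face edges, rows away from stem
for nm,rows in(("bar right edge",list(range(232,247))+list(range(253,266))),):
    q=[]
    for r in rows:
        row=I[r,364:384];g=row[2:]-row[:-2];k=np.argmax(g);
        d=(g[k+1]-g[k-1])/(2*(2*g[k]-g[k+1]-g[k-1])+1e-9) if 0<k<len(g)-1 else 0
        q.append(hit((365+k+d,r),.051))
    q=np.array(q);l=cv2.fitLine(q.astype(np.float32),cv2.DIST_HUBER,0,.01,.01).ravel();print(nm,"angle vs X",np.arctan(l[1]/l[0]),q[:,1].mean())
```

```text
doorL angle vs X 0.033766218 y mean 0.15424889734474231 0.004259721827290071
doorR angle vs X 0.060041018 y mean -0.14389419026291117 0.0034328084268817663
bar right edge angle vs X 0.046874426 -0.005318023484228951
```

Compared in the same picture, the bar is parallel to the door and window sides to within about 0.02 rad. Interpolated to the bar's column, their slope is about −0.18 against −0.165 for the bar, so the apparent shortfall is my cabinet yaw being a few degrees off. The 1.2 N m reaction, three times the draw-in torque, began at the same angle, so the handle is at its stop.

```bash
python3 -c "
from rig import arm
print(arm.current_t(),arm.current_force()); print(arm.sign_off())"
```

```text
18.1917 [-0.14094832 -0.82902082  0.274036  ]
the job is handed in; nothing more can be done
None
```

The door is down on its seal and latched, and I handed the job in at 18.2 s of the 38 s allowed. I gripped the T-bar, swung the door down until the seal pushed back with about 10 N, and turned the handle clockwise to its stop. Then I let go and moved the arm clear.

**What the last checks showed:**
- **Door:** it is flush all round. The shaft end measured within about 1.5 mm of where a tightly latched door would put it.
- **Handle:** the red end points down the slope. The bar is parallel to the door and window sides within about 0.02 rad. At the stop it resisted with about 1.2 N m, well over the 0.4 N m the latch needs.
- **Bystanders:** the jar, oil bottle, slide box and pen cup stand at the same places in the before and after pictures. I compared these by eye, because my colour masks were spoiled by changing shadows.
- **Contact:** the force reading was about zero when I handed in.

**One disagreement:** measured against my first estimate of the cabinet's direction, the bar read only about 1.50–1.53 rad. I put this down to that estimate being 2–3° off, since the door edge in the same picture was tilted by a similar amount. I did not grip the handle again to confirm it.

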